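# Seat and clamp an oak strip in the drilling jig

### The arm

A 6-joint arm with a two-finger parallel gripper is mounted at the origin on a cart in front of the work surface, level with it; the furniture and walls round the work are solid. World frame = base frame: x ahead of the robot, y to its left, z up, the work surface at z = 0. Lengths are in mm, angles in rad, forces in N, time in s.
With the tool pointing down it reaches from about 375 to 750 mm from the base axis. Payload 9 kg.
Tool frame: the origin (TCP) lies between the finger pads; the fingertips stand 22 mm ahead of it and the grasp point (between the pads) lies 3 mm ahead of it (tip_reach is the distance from the TCP to the fingertips, in mm); z points along the fingers, y is the line along which they close (so a half turn about z gives the same grasp; the last joint's range is limited). The gripper opens to 85 mm and grips with 20 to 120 N. Pads are 22 mm wide; open, the fingers measure 114 mm over their backs; the gripper's body (76 mm by 85 mm) begins 54 mm behind the grasp point. The pads swing forward as they close: fully open they stand 13 mm farther back than shut.
Start: joints at [1.026, 0.104, 0.097, 1.564, 0, 1.353], TCP at [192.614, 568.277, 213.531] pointing down, gripper open.
Joint ranges: [-2.99, 2.99], [-0.84, 1.86], [-1.1, 1.16], [-1.84, 2.11], [-1.51, 1.56], [-3.14, 3.14]. Speed limits (rad/s): [2.22, 2.22, 2.57, 3.14, 3.14, 3.14].

### API

Orientations are given as a rotation vector (axis times angle).
In Python, from bench import read_state, capture, calibration, hand_in, find_in, mark_of, tip_reach gives the robot as it stands. The module is installed in compiled form; this text tells all that it offers.
- The arm moves only by the shell command python3 -m pendant 'ROWS' [OPENING]. ROWS is JSON, a list of rows, each a list of 2 entries, a list of its own where there are three numbers: the shift along the tool's x, y, z in cm, then the turn about the tool's z in degrees. A call has 1 to 10 rows; each row is the pose to reach, as a shift and turn from the pose commanded when the call began, along the tool's axes at that moment; what a row does not reach only later rows make up. A row lasts 1/10 s, in which the tool goes at most 50 mm and 8.59 degrees, less where a joint would pass 70% of its speed; a pose out of reach is approached as far as the arm can. A call with a gripper value outside its range is refused whole. OPENING is the gripper command: -1 is fully open, 1 is shut, values between are in proportion, set as the call begins (- or left out, the last holds). The fingers move at their own pace and stop on an object; the grip force is fixed at half the most. Time passes only in rows, so rows that repeat a pose let the fingers close. It gives the time, the measured TCP pose, the force, the opening and the grip force at its end, in the units of the state.
- read_state(): the state, without advancing time (a new reading comes with each control period).
- capture(name): name is "scene" or "top" or "wrist"; returns (picture, depth): 480x640x3 uint8, blue, green, red; 480x640 float32, mm along the optical axis (not along the pixel's ray), 0 where there is no reading.
- calibration(name): a dict with "mtx" (3x3 intrinsics, pixels), "k1" (the pictures are not rectified: a ray, as slopes to the right and down, at radius r is drawn at 1 + k1 r^2 times it, then the intrinsics apply), "R" (3x3) and "t" (3): a world point X has camera coordinates R X + t. Camera axes: x right, y down, z forward; pixel columns grow to the right and rows downward; lengths in mm; the calibration is good to about 2 mm. A picture is of the moment at which its call begins: read the wrist's pose just before it. calibration takes no time and is no camera call; for the wrist camera it gives the pose at the moment of the call.
- hand_in(): hands the job in; it is judged then, once.
Trained networks look in the newest picture that a camera, given by its name, has taken for a name from the list of things; names that differ only in an ending like _2 or _b are one class to them, and where a whole thing is asked for, a point or a joint stands for the part that bears it (a point fixed in the world has none). Each returns a list of dicts, best first, with "conf" (0 to 1); they miss things now and then, are a little off and sometimes report something else, mostly with a low value. They report only what shows in the picture. A call takes as long as a camera call.
- find_in(camera, label): "rect" ([left, top, right, bottom] in pixels, round what is visible of it).
- mark_of(camera, label): "centre" ([column, row] in pixels: a listed point, or the origin of a listed thing).
The state is a dict: "time_s": time; "joints": joint angles; "joint_velocities": joint speeds; "joint_torque": joint torques, N m; "eef_pos": TCP position; "orientation": TCP orientation; "ft_force": force on the tool from outside, world axes, zero at the start; "ft_torque": the same for the moment, N m; "finger_gap": finger opening in mm; "grasp_force": force on a finger pad.
Only numpy, scipy, OpenCV 4.12 (cv2) and the standard library are available. Lean on these libraries where they do the work, as an engineer would, in place of code of your own. Each camera call takes 0.05 s, during which the arm holds its last target. There are 200 camera calls.

### The job

Clamp the oak strip in the plywood jig ready for drilling. With light pushes of the fingertips slide it back flush against the fence and along the fence until its end is flush against the end stop, then press down the red handle of the clamp nearer the stop until it locks, and after that the red handle of the other clamp; the strip must stay flush. Never lift the strip off the jig or push hard on it or on the jig, and leave the other things on the bench where they are.

Things in the scene. Friction and masses are not known exactly. Their poses are not given: they have to be found in the camera images.
- jig: Plywood jig fixed to the bench. Origin on the bench top; x points away from the robot (yaw -0.06 to 0.40 rad). Base x -100 to +80 mm, y -170 to +125 mm, top face at z 18 mm. Two toggle clamps behind the fence at y +55 mm (left, nearer the stop) and y -45 mm (right); open, their bars stand up (to z 135 mm, x -5 to +30 mm) and so do the handles (to z 150 mm).
- corner (a point): Where fence face and stop face meet on the base's top face, at jig (-0.023, 0.100, 0.018). The oak fence, 16 mm high, runs along jig y from -135 to +80 mm, its face looking to -x; the oak end stop, 20 mm high, spans jig x -86 to -24 mm, its face looking to -y.
- oak_strip: Loose oak strip, 34 x 190 x 22 mm, about 130 g, flat on the jig's base, long axis (its y) nearly along jig y. Origin: centre of its underside. Starts 2 to 16 mm off the fence, 20 to 55 mm short of the stop, up to 0.05 rad askew; slides with about 1 N. Seated, its origin is at jig (-0.040, 0.005, 0.018).
- left_clamp (a joint): Handle angle of the left clamp, rad: 0 raised (open; starts at 0 to 0.1), 1.08 pressed flat and locked at its end stop. At angle q the handle points along jig (cos(1.08-q), 0, sin(1.08-q)) from its axle, so it comes down away from the fence. At the grip it moves with 2 to 5 N and stays where left; the last degrees snap over centre, so press until it stops.
- right_clamp (a joint): Handle angle of the right clamp, rad: 0 raised (open; starts at 0 to 0.1), 1.08 pressed flat and locked at its end stop. At angle q the handle points along jig (cos(1.08-q), 0, sin(1.08-q)) from its axle, so it comes down away from the fence. At the grip it moves with 2 to 5 N and stays where left; the last degrees snap over centre, so press until it stops.
- left_grip (a point): Spot to press: top of the left clamp's red grip (17 mm thick, 29 to 100 mm from the axle), 62 mm out from the axle and 13 mm above the handle's axis. Handle axle: parallel to jig y at jig (0.045, 0.055, 0.056).
- right_grip (a point): The same spot on the right clamp's red grip; its axle is at jig (0.045, -0.045, 0.056).
- left_bar: Clamp bar of the left clamp, a steel bar with a rubber-tipped spindle that comes down on the strip when the handle is pressed. Origin: its axle, at jig (0.010, +0.055, 0.062). At rest open it stands up; shut it is level.
- right_bar: Clamp bar of the right clamp, likewise; axle at jig (0.010, -0.045, 0.062).
- sand_block: Cork sanding block, 60 x 96 x 32 mm, bystander. Origin: centre of its underside.
- wax_tin: Round yellow tin, 53 mm across, 30 mm high, bystander. Origin: centre of its underside.
- chisel: Chisel with wooden handle, 244 mm long, 29 mm thick, bystander. Origin: under its middle.
- offcut_a: Hardwood offcut, 42 x 100 x 21 mm, with a smaller one on it, bystander left of the jig. Origin: centre of its underside.
- offcut_b: Smaller pine offcut, 36 x 60 x 18 mm, lying on offcut_a, bystander. Origin: centre of its underside.
- arbor_wrench: Flat steel spanner, 42 x 194 x 8 mm, bystander behind the jig. Origin: under its middle.
- tape_roll: Black tape roll, 77 mm across, 36 mm high, lying on a white spool, bystander. Origin: centre of its underside.

How it is judged (in metres and radians):
On the way, in this order (a step that is already met when the one before it is completed fails the run):
1. the strip lies flush against the fence and the end stop, both clamps still open (x of oak_strip in the frame of jig above -0.043 m and y of oak_strip in the frame of jig above 0.002 m and angle between the y axis of oak_strip and the y axis of jig, either way round below 0.03 rad and z of oak_strip in the frame of jig below 0.02 m and value of joint each of left_clamp, right_clamp below 0.5 rad), for 0.2 s.
2. the clamp nearer the stop (left) is locked on the seated strip, the other is still open (x of oak_strip in the frame of jig above -0.043 m and y of oak_strip in the frame of jig above 0.002 m and angle between the y axis of oak_strip and the y axis of jig, either way round below 0.03 rad and z of oak_strip in the frame of jig below 0.02 m and value of joint left_clamp above 1.03 rad and contact force between left_bar and oak_strip above 1 N and value of joint right_clamp below 0.5 rad), for 0.2 s.
3. the other clamp (right) is locked too (x of oak_strip in the frame of jig above -0.043 m and y of oak_strip in the frame of jig above 0.002 m and angle between the y axis of oak_strip and the y axis of jig, either way round below 0.03 rad and z of oak_strip in the frame of jig below 0.02 m and value of joint each of left_clamp, right_clamp above 1.03 rad and contact force between each of left_bar, right_bar and oak_strip above 1 N), for 0.2 s.
At the end, for the whole second after the job is handed in: The strip is at rest flat on the base, within 3 mm of the fence and of the end stop and parallel to the fence within 0.03 rad; both handles are past 1.03 rad (locked) and both clamp bars press on the strip with more than 1 N (all of step 3 and linear speed of oak_strip below 0.01 m/s); the robot touches nothing.
It fails at once if the strip is lifted more than 8 mm off the jig's base or tipped (z of oak_strip in the frame of jig above 0.026 m or angle between oak_strip's own z axis and vertical above 0.2 rad).
It fails at once if the strip is pushed with more than 35 N (contact force between any of the fingers, the arm and oak_strip above 35 N).
It fails at once if the jig or a clamp is pushed with more than 50 N (contact force between any of the fingers, the arm and jig above 50 N).
It fails at once if a bystander is moved more than 25 mm (distance of any of sand_block, wax_tin, chisel, offcut_a, offcut_b, arbor_wrench, tape_roll from where it was at the start of the episode above 0.025 m).
It also fails if it takes over 59 s, if anything falls off the work surface, if the arm or the gripper's body presses on something with over 40 N, if the wrist force passes 120 N, or if a joint passes its speed limit or range.

## Working session

There is one attempt and no reset: what is moved stays moved. The work goes in short steps, Python scripts to look and compute and a shell command to move; the robot and the scene stay as the last step left them, time stands still between calls to the robot, and variables do not carry over. Pictures are saved under pics/ and viewed, at most 10 in all, crops included, and the job is handed in when it is done.

```bash
mkdir -p pics; cat > h.py <<'E'
import numpy as np, cv2
from bench import *
from scipy.spatial.transform import Rotation as Ro
def ray(c,px):
    K=np.array(c["mtx"]);d=(np.array(px,float)-[K[0,2],K[1,2]])/[K[0,0],K[1,1]]
    u=d.copy()
    for _ in range(20): u=d/(1+c["k1"]*(u@u))
    return np.array([u[0],u[1],1.])
def at_depth(c,px,z):
    return np.array(c["R"]).T@(ray(c,px)*z-np.array(c["t"]))
def at_z(c,px,z):
    R=np.array(c["R"]);o=-R.T@np.array(c["t"]);d=R.T@ray(c,px)
    return o+d*(z-o[2])/d[2]
def proj(c,X):
    p=np.array(c["R"])@np.array(X,float)+np.array(c["t"]);u=p[:2]/p[2];u=u*(1+c["k1"]*(u@u))
    K=np.array(c["mtx"]);return u*[K[0,0],K[1,1]]+[K[0,2],K[1,2]]
E
python3 - <<'E'
from h import *
for n in ("top","scene"):
    im,d=capture(n);cv2.imwrite(f"pics/{n}0.png",im);c=calibration(n)
    np.save(n+"_d.npy",d)
    print(n,(-np.array(c["R"]).T@np.array(c["t"])).round())
    for l in ("jig","corner","oak_strip","left_grip","right_grip"):
        print(l,[(m["conf"],np.round(m["centre"],1), at_z(c,m["centre"],18 if l in("corner","oak_strip") else 0).round(1)) for m in mark_of(n,l)[:2]])
s=read_state();print(s)
E
```

```text
top [ 220.  168. 1498.]
jig [(0.67, array([262. , 293.6]), array([475.6, 236.9,   0. ]))]
corner [(0.79, array([238.9, 314.5]), array([453.9, 331.6,  18. ]))]
oak_strip [(0.68, array([260.8, 292.2]), array([478.4, 237.1,  18. ])), (0.67, array([277.5, 300.8]), array([427. , 205.9,  18. ]))]
left_grip [(0.68, array([228.9, 279.3]), array([572.2, 305.2,   0. ])), (0.18, array([217.3, 353.2]), array([387.4, 452.5,   0. ]))]
right_grip [(0.52, array([263.5, 259.3]), array([569.8, 176.2,   0. ]))]
scene [-395. -510. 1273.]
jig [(0.67, array([250.9, 234.6]), array([481.8, 229.9,   0. ]))]
corner [(0.92, array([218.5, 226. ]), array([448.3, 322. ,  18. ]))]
oak_strip [(0.97, array([249.7, 242.9]), array([441. , 203.9,  18. ]))]
left_grip [(0.72, array([244.3, 187.9]), array([636.5, 363.7,   0. ]))]
right_grip [(0.62, array([244.7, 190.2]), array([628.4, 356.4,   0. ])), (0.52, array([271.6, 201.5]), array([630. , 254.1,   0. ]))]
{'time_s': 0.6, 'joints': array([1.02629591e+00, 1.04074998e-01, 9.73043804e-02, 1.56390133e+00,
       2.13705152e-05, 1.35311635e+00]), 'joint_velocities': array([-0.00030618,  0.00040194, -0.00054701, -0.00090532,  0.00084187,
       -0.00127297]), 'joint_torque': array([-1.95200686e-03, -5.56485021e+01,  5.03562140e+01,  9.57378688e-04,
       -4.43526906e-04,  4.59373450e-05]), 'eef_pos': array([192.61256878, 568.28225275, 213.5477466 ]), 'orientation': array([5.11082359e-01, 3.09971501e+00, 1.93846917e-04]), 'ft_force': array([-0.03964741,  0.41071898,  1.02357311]), 'ft_torque': array([-0.00171567, -0.02249774, -0.01576266]), 'grasp_force': 0.0, 'finger_gap': 85.40628919523398}
```

```bash
python3 - <<'E'
import cv2
im=cv2.imread("pics/top0.png");cv2.imwrite("pics/top0c.png",cv2.resize(im[210:390,160:380],(733,600),interpolation=2))
im=cv2.imread("pics/scene0.png");cv2.imwrite("pics/scene0c.png",cv2.resize(im[140:320,140:380],(800,600),interpolation=2))
E
```

```text
(no output)
```

View pics/top0c.png

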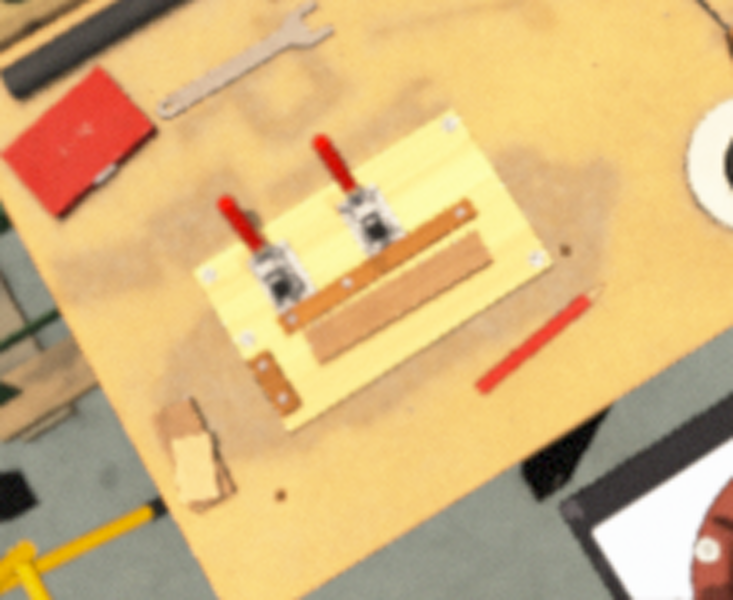

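View pics/scene0c.png

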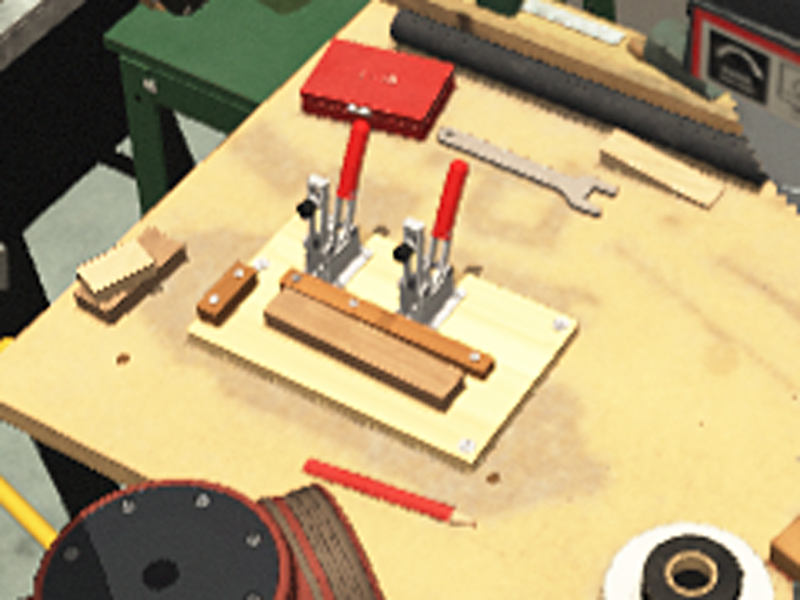

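Top crop: jig base corners at about (291,430), (195,270), (452,110), (550,262), the strip end near the stop at (303,333)-(320,363), other end (478,230)-(492,262); both clamps open. The scene crop agrees.

```bash
cat >> h.py <<'E'
def fit(P,Q): # 2D rigid P(jig)->Q(world)
    P=np.array(P,float);Q=np.array(Q,float)[:,:2];p=P-P.mean(0);q=Q-Q.mean(0)
    a=np.arctan2((p[:,0]*q[:,1]-p[:,1]*q[:,0]).sum(),(p*q).sum());R=np.array([[np.cos(a),-np.sin(a)],[np.sin(a),np.cos(a)]])
    t=Q.mean(0)-R@P.mean(0);return a,t,Q-(P@R.T+t)
E
python3 - <<'E'
from h import *
c=calibration("top");f=lambda p:np.array(p)*0.3+[160,210]
B=[(-100,125),(80,125),(80,-170),(-100,-170)]
Q=[at_z(c,f(p),18) for p in [(291,430),(195,270),(452,110),(550,262)]]
a,t,r=fit(B,Q);print("jig",a,t,r.round(1).tolist())
R=np.array([[np.cos(a),-np.sin(a)],[np.sin(a),np.cos(a)]])
S=[at_z(c,f(p),40)[:2] for p in [(303,333),(320,363),(492,262),(478,230)]]
print([(R.T@(s-t)).round(1).tolist() for s in S])
s=read_state();T=Ro.from_rotvec(s["orientation"]).as_matrix();print(T.round(3))
w=calibration("wrist");Rw=np.array(w["R"]);ow=-Rw.T@w["t"];print("cam in tool",(T.T@(ow-s["eef_pos"])).round(1),(Rw@T).round(2).tolist())
print(np.array(w["mtx"]).round())
tgt=np.array([*(t+R@[-40,0]),213]);print("tgt",tgt,(T.T@(tgt-s["eef_pos"])).round())
E
```

```text
jig 0.017604596360786685 [475.76253224 226.6745473 ] [[0.7, -2.8], [-0.8, -2.6], [-1.8, 2.2], [1.9, 3.2]]
[[-31.5, 64.0], [-63.7, 65.0], [-70.8, -119.6], [-38.2, -124.8]]
[[-0.947  0.321  0.   ]
 [ 0.321  0.947  0.   ]
 [-0.     0.    -1.   ]]
cam in tool [  76.2   -0.2 -160.8] [[0.0, 1.0, 0.0], [-0.96, 0.0, -0.29], [-0.29, 0.0, 0.96]]
[[382.   0. 319.]
 [  0. 382. 236.]
 [  0.   0.   1.]]
tgt [435.76873052 225.97039982 213.        ] [-340. -246.    1.]
```

```bash
python3 -m pendant '[[[-3.4,-2.5,0],-2],[[-7.5,-5.5,0],-5],[[-11.3,-8.2,0],-8],[[-15,-11,0],-11],[[-19,-13.7,0],-14],[[-23,-16.5,0],-17],[[-26.5,-19.2,0],-20],[[-30,-22,0],-20],[[-33,-24,0],-20],[[-34,-24.6,0],-20]]' 1
python3 - <<'E'
from h import *
c=calibration("wrist");im,d=capture("wrist");cv2.imwrite("pics/w1.png",im);np.save("w1.npy",d)
import pickle;pickle.dump(c,open("w1.pkl","wb"))
for l in ("corner","oak_strip","left_grip","right_grip"): print(l,[(m["conf"],np.round(m["centre"]),at_z(c,m["centre"],18).round(1)) for m in mark_of("wrist",l)[:2]])
s=read_state();print(s["time_s"],s["eef_pos"],s["finger_gap"],Ro.from_rotvec(s["orientation"]).as_matrix().round(3).tolist());print(tip_reach() if callable(tip_reach) else tip_reach)
E
```

```text
time_s: 1.6
eef_pos: [437.3, 223.6, 213.5]
orientation: [-0.03, 3.141, -0.001]
ft_force: [0.3, 0.1, 0.1]
finger_gap: -0.1
grasp_force: 0.0
corner [(0.64, array([430., 218.]), array([451. , 330.8,  18. ]))]
oak_strip [(0.93, array([296., 192.]), array([428.3, 201.5,  18. ]))]
left_grip [(0.73, array([395., 357.]), array([607. , 309.3,  18. ]))]
right_grip []
1.85 [435.04592335 227.04403186 213.59228984] 0.5367554364290479 [[-1.0, -0.023, -0.0], [-0.023, 1.0, 0.0], [0.0, 0.0, -1.0]]
22.0
```

View pics/w1.png

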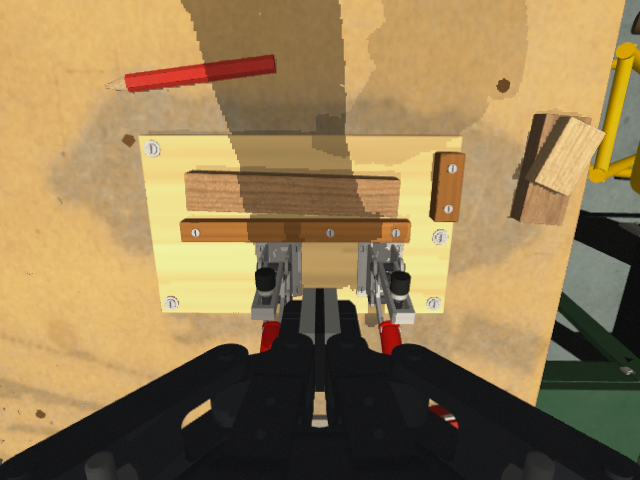

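The wrist view shows the jig corners at (139,136), (463,136), (447,312), (163,312), strip (185..400, 171..217), the fence below it and the stop at (432..465,152..221), everything clear.

```bash
python3 - <<'E'
from h import *
import pickle;c=pickle.load(open("w1.pkl","rb"));d=np.load("w1.npy")
B=[(-100,-170),(-100,125),(80,125),(80,-170)]
Q=[at_z(c,p,18) for p in [(139,136),(463,136),(447,312),(163,312)]]
a,t,r=fit(B,Q);print("jig",a,t,r.round(1).tolist())
R=np.array([[np.cos(a),-np.sin(a)],[np.sin(a),np.cos(a)]])
# depth check / height map along columns
for u in (200,280,385):
    print(u,[(v,*np.r_[R.T@((P:=at_depth(c,(u,v),d[v,u]))[:2]-t),P[2]].round(0).astype(int)) for v in range(164,248,4)])
for v in (200,):
    print([(u,*np.r_[R.T@((P:=at_depth(c,(u,v),d[v,u]))[:2]-t),P[2]].round(0).astype(int)) for u in list(range(176,200,3))+list(range(390,450,4))])
im=cv2.imread("pics/w1.png");cv2.imwrite("pics/w1c.png",cv2.resize(im[130:330,140:480],(800,470),interpolation=2))
E
```

```text
jig 0.021611949474262718 [475.18704458 231.04022719] [[0.6, -0.0], [1.4, -1.2], [-0.7, 1.4], [-1.3, -0.2]]
200 [(164, np.int64(-74), np.int64(-117), np.int64(19)), (168, np.int64(-70), np.int64(-117), np.int64(18)), (172, np.int64(-69), np.int64(-112), np.int64(35)), (176, np.int64(-66), np.int64(-111), np.int64(39)), (180, np.int64(-63), np.int64(-111), np.int64(41)), (184, np.int64(-59), np.int64(-112), np.int64(40)), (188, np.int64(-55), np.int64(-112), np.int64(39)), (192, np.int64(-52), np.int64(-112), np.int64(40)), (196, np.int64(-48), np.int64(-113), np.int64(40)), (200, np.int64(-45), np.int64(-113), np.int64(41)), (204, np.int64(-41), np.int64(-113), np.int64(42)), (208, np.int64(-37), np.int64(-114), np.int64(39)), (212, np.int64(-28), np.int64(-121), np.int64(18)), (216, np.int64(-25), np.int64(-121), np.int64(19)), (220, np.int64(-23), np.int64(-118), np.int64(29)), (224, np.int64(-21), np.int64(-117), np.int64(34)), (228, np.int64(-17), np.int64(-117), np.int64(34)), (232, np.int64(-14), np.int64(-117), np.int64(36)), (236, np.int64(-9), np.int64(-118), np.int64(33)), (
[... 2692 characters left out ...]
94, np.int64(-44), np.int64(60), np.int64(39)), (398, np.int64(-44), np.int64(63), np.int64(41)), (402, np.int64(-40), np.int64(72), np.int64(18)), (406, np.int64(-40), np.int64(76), np.int64(19)), (410, np.int64(-39), np.int64(80), np.int64(17)), (414, np.int64(-40), np.int64(83), np.int64(18)), (418, np.int64(-40), np.int64(87), np.int64(18)), (422, np.int64(-39), np.int64(91), np.int64(17)), (426, np.int64(-40), np.int64(94), np.int64(20)), (430, np.int64(-40), np.int64(98), np.int64(19)), (434, np.int64(-42), np.int64(99), np.int64(30)), (438, np.int64(-44), np.int64(100), np.int64(38)), (442, np.int64(-44), np.int64(104), np.int64(37)), (446, np.int64(-44), np.int64(107), np.int64(39))]
```

View pics/w1c.png

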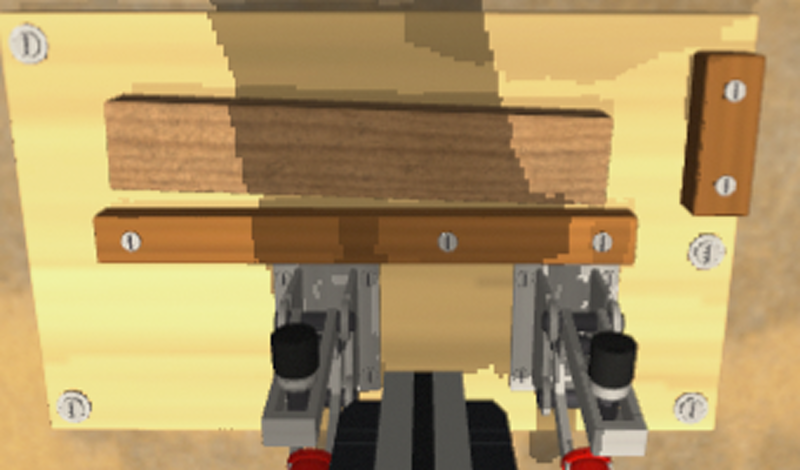

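```bash
python3 -m pendant '[[[3,-1.3,0],0],[[5.7,-2.6,2],0],[[5.7,-2.6,6],0],[[5.7,-2.6,10],0],[[5.7,-2.6,13.5],0],[[5.7,-2.6,16],0],[[5.7,-2.6,16.6],0],[[5.7,-2.6,16.6],0]]'
```

```text
time_s: 2.65
eef_pos: [378.3, 199.5, 47.3]
orientation: [0.037, -3.14, 0.0]
ft_force: [0.5, -0.5, 0.7]
finger_gap: -0.1
grasp_force: 0.0
```

```bash
python3 -m pendant '[[[-0.6,0,0],0],[[-1.1,0,0],0],[[-1.4,0,0],0],[[-1.7,0,0],0],[[-1.9,0,0],0],[[-2.1,0,0],0],[[-2.3,0,0],0],[[-2.5,0,0],0]]'
```

```text
time_s: 3.45
eef_pos: [404.3, 199.5, 47.5]
orientation: [0.035, -3.141, -0.0]
ft_force: [0.0, 0.2, -0.4]
finger_gap: 0.3
grasp_force: 0.0
```

```bash
python3 -m pendant '[[[-0.1,0,0],0],[[-0.2,0,0],0],[[-0.3,0,0],0],[[-0.4,0,0],0],[[-0.4,0,0],0]]'; python3 -m pendant '[[[-0.1,0,0],0],[[-0.2,0,0],0],[[-0.2,0,0],0]]'
```

```text
time_s: 3.95
eef_pos: [408.3, 199.5, 47.5]
orientation: [-0.035, 3.141, 0.0]
ft_force: [-0.4, -0.1, 0.8]
finger_gap: -0.1
grasp_force: 0.0
time_s: 4.25
eef_pos: [410.4, 199.6, 47.6]
orientation: [-0.035, 3.141, 0.0]
ft_force: [0.3, -0.0, 0.9]
finger_gap: -0.2
grasp_force: 0.0
```

```bash
python3 - <<'E'
from h import *
c=calibration("wrist");im,d=capture("wrist");cv2.imwrite("pics/w2.png",im);s=read_state();print(s["eef_pos"],s["ft_force"])
a=0.0216;t=np.array([475.2,231.]);R=np.array([[np.cos(a),-np.sin(a)],[np.sin(a),np.cos(a)]])
H=np.array([[ [*(R.T@((P:=at_depth(c,(u,v),d[v,u]))[:2]-t)),P[2]] for u in range(0,640,2)] for v in range(0,480,2)])
m=(abs(H[...,2]-40)<3)&(H[...,0]>-90)&(H[...,0]<-15)&(H[...,1]<95)&(H[...,1]>-135)
P=H[m];print(m.sum(),P.min(0),P.max(0))
for y in (-100,-60,0,40): 
    q=P[abs(P[:,1]-y)<6]; print(y,len(q),q[:,0].min() if len(q) else 0,q[:,0].max() if len(q) else 0)
E
```

```text
[410.27113627 199.59096197  47.50101681] [-0.1627204  -0.06096695  0.14330936]
5052 [ -69.1506144  -125.84552822   37.02360795] [-15.73189142  64.28879456  42.45383387]
-100 393 -69.02299729486076 -33.616849685014955
-60 390 -67.58058488874966 -33.23864928186904
0 385 -65.11142027764546 -30.959637181907556
40 377 -63.824200385436754 -29.711331506203535
```

View pics/w2.png

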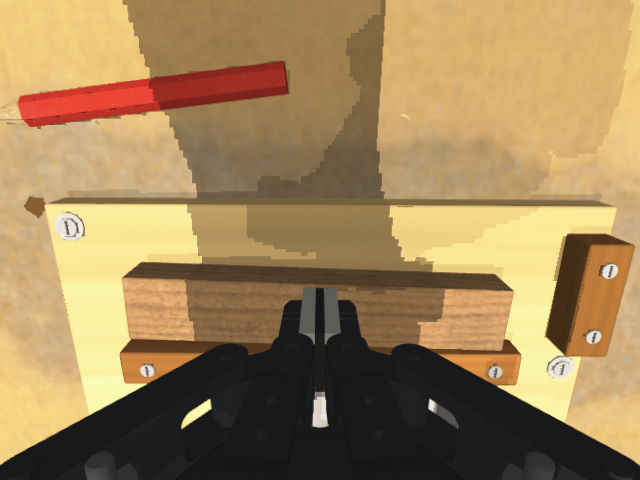

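The fingertips (320,290) show beyond the strip's near edge (row 278) and the strip has not moved, so I check their depth.

```bash
python3 - <<'E'
from h import *
c=calibration("wrist");im,d=capture("wrist");s=read_state();T=Ro.from_rotvec(s["orientation"]).as_matrix();print(tip_reach)
for u in (285,308,312,320,333,350):
    print(u,[(v,*(T.T@(at_depth(c,(u,v),d[v,u])-s["eef_pos"])).round(0).astype(int).tolist()) for v in (270,278,282,286,290,294,300,310,320,335)])
E
```

```text
22.0
285 [(270, 1, -18, 23), (278, 1, -17, 13), (282, 1, -16, 8), (286, -1, -16, 7), (290, -3, -16, 8), (294, -5, -17, 8), (300, -9, -17, 8), (310, 8, -13, -33), (320, 8, -12, -41), (335, 13, -10, -59)]
308 [(270, 1, -6, 23), (278, 1, -5, 12), (282, 1, -5, 8), (286, -1, -5, 7), (290, 12, -4, -24), (294, 12, -4, -28), (300, 12, -4, -33), (310, 12, -4, -41), (320, 12, -4, -47), (335, 11, -3, -56)]
312 [(270, 0, -4, 25), (278, 1, -4, 14), (282, 0, -3, 10), (286, 0, -3, 5), (290, 12, -3, -25), (294, 12, -3, -28), (300, 12, -3, -33), (310, 12, -2, -41), (320, 12, -2, -48), (335, 11, -2, -56)]
320 [(270, 1, 0, 24), (278, 0, 0, 14), (282, 0, 0, 10), (286, -1, 0, 7), (290, 12, 0, -24), (294, 12, 0, -29), (300, 12, 0, -33), (310, 12, 0, -41), (320, 12, 0, -47), (335, 11, 0, -56)]
333 [(270, 0, 7, 25), (278, 76, 0, -161), (282, 0, 7, 10), (286, -1, 7, 7), (290, 12, 5, -24), (294, 12, 5, -27), (300, 12, 5, -33), (310, 12, 5, -41), (320, 12, 5, -48), (335, 13, 4, -59)]
350 [(270, 0, 16, 26), (278, 0, 15, 15), (282, -1, 15, 12), (286, -1, 15, 6), (290, -3, 15, 7), (294, -5, 15, 7), (300, -8, 15, 7), (310, 8, 12, -33), (320, 8, 11, -40), (335, 14, 9, -60)]
```

```bash
python3 - <<'E'
from h import *
s=read_state();T=Ro.from_rotvec(s["orientation"]).as_matrix();c=calibration("scene");im,d=capture("scene")
u0,v0=proj(c,s["eef_pos"]).round().astype(int);print(u0,v0)
for z in (-60,-24,0,22): print(z,proj(c,s["eef_pos"]+T@[0,0,z]).round(1))
for v in range(v0-40,v0+20,3):
    print(v,[(u,*(T.T@(at_depth(c,(u,v),d[v,u])-s["eef_pos"])).round(0).astype(int).tolist()) for u in range(u0-6,u0+7,4)])
x0,y0=max(u0-60,0),max(v0-70,0)
cv2.imwrite("pics/s2.png",cv2.resize(im[y0:y0+110,x0:x0+140],(763,600),interpolation=2));print(x0,y0)
E
```

```text
244 244
-60 [241.8 229.6]
-24 [243.  238.2]
0 [243.8 243.8]
22 [244.5 248.8]
204 [(238, 25, -20, -192), (242, 19, -29, -191), (246, 13, -37, -190), (250, 0, -39, -179)]
207 [(238, 29, -23, -186), (242, 25, -32, -187), (246, 14, -36, -179), (250, 2, -39, -170)]
210 [(238, 29, -21, -174), (242, 23, -29, -173), (246, 13, -34, -166), (250, 2, -38, -158)]
213 [(238, 34, -24, -169), (242, 29, -32, -169), (246, 13, -33, -155), (250, 4, -38, -149)]
216 [(238, 31, -20, -153), (242, 26, -29, -153), (246, 16, -34, -146), (250, 4, -37, -137)]
219 [(238, 9, 0, -111), (242, 14, -17, -124), (246, 8, -26, -124), (250, 8, -40, -131)]
222 [(238, 12, -1, -102), (242, 18, -19, -118), (246, 9, -25, -112), (250, 10, -40, -121)]
225 [(238, 9, 3, -86), (242, 17, -17, -104), (246, 13, -27, -105), (250, -90, 42, 28)]
228 [(238, 12, 3, -76), (242, 19, -17, -94), (246, -6, -10, -66), (250, -83, 38, 34)]
231 [(238, 10, 6, -60), (242, 14, -12, -74), (246, 8, -20, -73), (250, 13, -38, -88)]
234 [(238, 8, 9, -45), (242, 13, -9, -59), (246, 12, -22, -66), (250, 13, -37, -74)]
237 [(238, 9, 9, -33), (242, 11, -7, -44), (246, 8, -18, -46), (250, -43, 10, 19)]
240 [(238, -9, 27, 8), (242, 12, -6, -32), (246, 7, -15, -32), (250, -30, 0, 14)]
243 [(238, 1, 20, 7), (242, -4, 9, 6), (246, -11, 1, 8), (250, -14, -12, 4)]
246 [(238, -4, 26, 29), (242, -2, 9, 17), (246, -2, -5, 9), (250, -12, -11, 16)]
249 [(238, 2, 23, 34), (242, -1, 10, 30), (246, 1, -6, 19), (250, -1, -19, 14)]
252 [(238, 10, 17, 36), (242, 8, 5, 31), (246, 5, -8, 26), (250, -2, -16, 29)]
255 [(238, 24, 7, 29), (242, 14, 1, 35), (246, 10, -11, 33), (250, 6, -22, 30)]
258 [(238, 32, 2, 31), (242, 26, -8, 31), (246, 18, -16, 35), (250, 16, -28, 30)]
261 [(238, 33, 3, 44), (242, 36, -15, 29), (246, 32, -26, 28), (250, 24, -34, 31)]
184 174
```

View pics/s2.png

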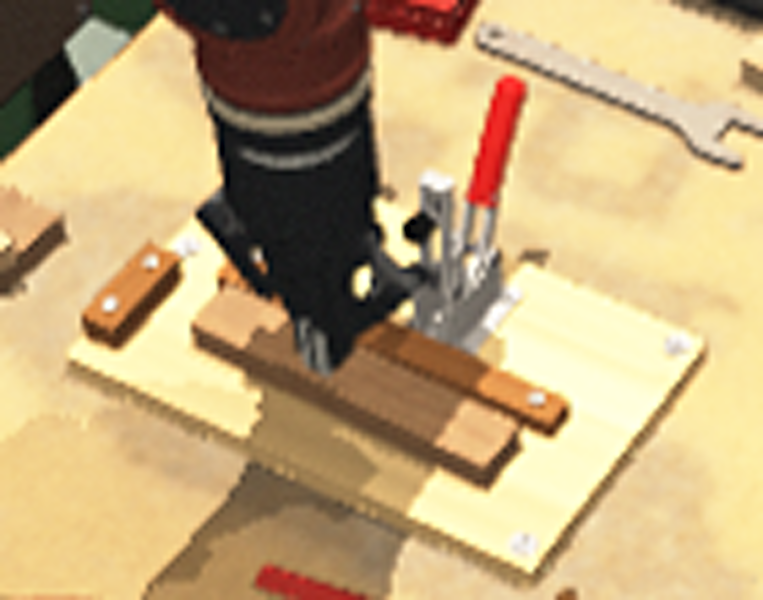

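Both cameras agree that the real fingertips end about 23 mm behind the reported TCP, not 22 ahead. They were passing over the strip. From here I plan with tip z = TCP z + 23 and check it.

```bash
python3 -m pendant '[[[1.5,0,0],0],[[3.0,0,0],0],[[3.2,0,0],0],[[3.2,0,1.5],0],[[3.2,0,3],0],[[3.2,0,4],0],[[3.2,0,4.2],0],[[3.2,0,4.2],0]]'
python3 - <<'E'
from h import *
c=calibration("wrist");im,d=capture("wrist");s=read_state();T=Ro.from_rotvec(s["orientation"]).as_matrix();print(s["eef_pos"],s["ft_force"])
for u in (312,325,333):
    print(u,[(v,*(T.T@(at_depth(c,(u,v),d[v,u])-s["eef_pos"])).round(0).astype(int).tolist()) for v in range(278,296,2)])
E
```

```text
time_s: 5.2
eef_pos: [378.2, 198.8, 5.4]
orientation: [0.035, -3.141, 0.0]
ft_force: [-0.2, -0.1, -0.1]
finger_gap: -0.3
grasp_force: 0.0
[378.55920252 198.89483226   5.89317062] [ 0.80216979 -0.22445938 -0.53483324]
312 [(278, 4, -3, 6), (280, 3, -3, 7), (282, 3, -3, 5), (284, 3, -3, 2), (286, 3, -3, 0), (288, 12, -3, -23), (290, 12, -3, -23), (292, 12, -3, -26), (294, 12, -3, -28)]
325 [(278, 4, 3, 6), (280, 4, 3, 6), (282, 2, 3, 6), (284, 3, 3, 3), (286, 2, 3, 2), (288, 12, 2, -21), (290, 12, 2, -24), (292, 13, 2, -27), (294, 13, 2, -28)]
333 [(278, 5, 7, 5), (280, 4, 7, 6), (282, 3, 7, 5), (284, 3, 6, 3), (286, 2, 6, 2), (288, 13, 5, -23), (290, 12, 5, -24), (292, 12, 5, -26), (294, 12, 5, -28)]
```

```bash
python3 -m pendant '[[[-0.4,0,0.3],0],[[-0.9,0,0.3],0],[[-1.3,0,0.3],0],[[-1.6,0,0.3],0],[[-1.8,0,0.3],0],[[-2,0,0.3],0],[[-2.2,0,0.3],0],[[-2.4,0,0.3],0],[[-2.5,0,0.3],0]]'; python3 -m pendant '[[[-0.1,0,0],0],[[-0.2,0,0],0],[[-0.2,0,0],0]]'
```

```text
time_s: 6.15
eef_pos: [403.3, 199.4, 2.5]
orientation: [0.035, -3.141, -0.0]
ft_force: [-0.7, -0.6, 0.2]
finger_gap: -0.1
grasp_force: 0.5
time_s: 6.45
eef_pos: [405.4, 199.5, 2.5]
orientation: [-0.035, 3.141, 0.0]
ft_force: [0.3, 0.4, -0.5]
finger_gap: 0.1
grasp_force: 0.0
```

```bash
python3 -m pendant '[[[-0.1,0,0],0],[[-0.2,0,0],0],[[-0.2,0,0],0]]';python3 -m pendant '[[[-0.1,0,0],0],[[-0.1,0,0],0]]'; cat > look.py <<'E'
from h import *
c=calibration("wrist");im,d=capture("wrist");s=read_state();print(s["time_s"],s["eef_pos"].round(1),s["ft_force"].round(1))
cv2.imwrite("pics/look.png",im)
a=0.0216;t=np.array([475.2,231.]);R=np.array([[np.cos(a),-np.sin(a)],[np.sin(a),np.cos(a)]])
print("tcp jig",(R.T@(s["eef_pos"][:2]-t)).round(1))
H=np.array([[ [*(R.T@((P:=at_depth(c,(u,v),d[v,u]))[:2]-t)),P[2]] for u in range(0,640)] for v in range(60,400)])
m=(abs(H[...,2]-40)<3)&(H[...,0]>-90)&(H[...,0]<-18)&(H[...,1]<99)&(H[...,1]>-135)
P=H[m];print("y range",np.percentile(P[:,1],[0.5,99.5]))
for y in (-110,-80,-50,0,30,60):
    q=P[abs(P[:,1]-y)<5]
    if len(q)>30: print(y,len(q),q[:,0].min().round(1),q[:,0].max().round(1))
E
python3 look.py
```

```text
time_s: 6.75
eef_pos: [407.4, 199.5, 2.5]
orientation: [-0.035, 3.141, 0.0]
ft_force: [0.2, -0.0, -0.6]
finger_gap: 0.0
grasp_force: 0.0
time_s: 6.95
eef_pos: [408.4, 199.5, 2.5]
orientation: [-0.035, 3.141, 0.0]
ft_force: [-0.1, -0.3, -0.3]
finger_gap: 0.1
grasp_force: 0.1
7.0 [408.4 199.5   2.5] [-0.5 -0.5 -0.6]
tcp jig [-67.5 -30. ]
y range [-124.55162736   64.03980815]
-110 1224 -59.2 -38.5
-80 259 -59.3 -53.3
30 523 -57.7 -47.4
60 1005 -57.5 -37.8
```

```bash
for i in 1 2; do :; done; python3 -m pendant '[[[-0.1,0,0],0],[[-0.1,0,0],0]]';python3 -m pendant '[[[-0.1,0,0],0],[[-0.1,0,0],0]]'; python3 look.py
```

```text
time_s: 7.2
eef_pos: [409.2, 199.6, 2.5]
orientation: [0.035, -3.141, -0.0]
ft_force: [-2.4, -1.6, 0.8]
finger_gap: 0.5
grasp_force: 0.7
time_s: 7.4
eef_pos: [409.1, 199.6, 2.3]
orientation: [0.035, -3.139, 0.0]
ft_force: [-6.7, -0.7, 4.2]
finger_gap: 0.2
grasp_force: 3.4
7.45 [409.1 199.5   2.3] [-6.4 -0.7  4.2]
tcp jig [-66.7 -30. ]
y range [-124.50933438   63.96151773]
-110 1202 -58.1 -37.7
-80 231 -57.9 -52.6
30 540 -57.3 -46.6
60 1044 -57.4 -37.6
```

```bash
python3 -m pendant '[[[1,0,0],0],[[2.2,-1,0],0],[[2.2,-5,0],0],[[2.2,-9,0],0],[[2.2,-12,0],0],[[1,-12,0],0],[[-1,-12,0],0],[[-1.6,-12,0],0],[[-1.6,-12,0],0]]'; python3 look.py
```

```text
time_s: 8.35
eef_pos: [429.1, 80.0, 2.5]
orientation: [0.035, -3.141, -0.0]
ft_force: [-0.7, -0.1, -0.0]
finger_gap: -0.1
grasp_force: 0.0
8.4 [428.4  80.2   2.3] [ 0.1 -0.1  0.6]
tcp jig [ -50.  -149.8]
y range [-125.04148971  -27.36463356]
-110 978 -58.1 -41.8
-80 2019 -57.7 -24.1
-50 2126 -57.5 -22.6
```

```bash
python3 -m pendant '[[[0,0.4,0],0],[[0,0.8,0],0],[[0,1.2,0],0],[[0,1.6,0],0],[[0,2,0],0],[[0,2.4,0],0],[[0,2.8,0],0],[[0,3.2,0],0],[[0,3.5,0],0],[[0,3.8,0],0]]'; python3 -m pendant '[[[0,0.1,0],0],[[0,0.2,0],0],[[0,0.3,0],0],[[0,0.3,0],0]]'; python3 look.py
```

```text
time_s: 9.4
eef_pos: [428.1, 118.2, 2.5]
orientation: [-0.035, 3.141, 0.0]
ft_force: [-0.4, -0.4, -0.7]
finger_gap: -0.5
grasp_force: 0.5
time_s: 9.8
eef_pos: [428.1, 121.1, 2.5]
orientation: [-0.035, 3.141, 0.0]
ft_force: [-0.4, -0.7, -0.6]
finger_gap: -0.0
grasp_force: 0.0
9.85 [428.1 121.    2.6] [-0.1 -0.6  0.4]
tcp jig [ -49.4 -108.9]
y range [-118.4440311    13.73782607]
-110 215 -62.3 -60.9
-80 944 -57.7 -41.1
-50 1635 -57.6 -30.0
0 2095 -57.1 -21.9
```

```bash
python3 -m pendant '[[[0,0.1,0],0],[[0,0.2,0],0],[[0,0.3,0],0],[[0,0.3,0],0]]'; python3 -m pendant '[[[0,0.1,0],0],[[0,0.1,0],0]]'; python3 -m pendant '[[[0,0.1,0],0],[[0,0.1,0],0]]'
```

```text
time_s: 10.25
eef_pos: [428.0, 124.1, 2.6]
orientation: [-0.035, 3.141, 0.0]
ft_force: [0.9, -0.3, 0.3]
finger_gap: 0.2
grasp_force: 0.1
time_s: 10.45
eef_pos: [428.0, 124.5, 2.6]
orientation: [-0.034, 3.141, -0.002]
ft_force: [0.3, -5.6, 0.3]
finger_gap: -0.1
grasp_force: 2.5
time_s: 10.65
eef_pos: [428.0, 124.5, 2.6]
orientation: [0.034, -3.141, 0.005]
ft_force: [-0.1, -10.0, 1.5]
finger_gap: 0.0
grasp_force: 5.4
```

```bash
python3 -m pendant '[[[0,-0.5,0],0],[[0,-1,0],0],[[2,-1,0],0],[[3.5,-1,0],0],[[3.5,3,0],0],[[3.5,7,0],0],[[3.5,8.5,0],0],[[2.8,8.5,0],0],[[2.3,8.5,0],0],[[2.1,8.5,0],0]]';python3 look.py
```

```text
time_s: 11.65
eef_pos: [405.8, 209.7, 2.5]
orientation: [-0.033, 3.141, 0.0]
ft_force: [-0.5, -0.0, -0.1]
finger_gap: 0.1
grasp_force: 0.0
11.7 [405.8 209.6   2.5] [ 0.3 -0.7 -0.9]
tcp jig [-69.8 -19.9]
y range [-90.70483638  98.81330864]
-80 416 -58.1 -49.7
30 36 -57.4 -55.6
60 950 -57.2 -40.6
```

```bash
python3 -m pendant '[[[-0.1,0,0],0],[[-0.2,0,0],0],[[-0.3,0,0],0],[[-0.4,0,0],0],[[-0.4,0,0],0]]';python3 look.py
```

```text
time_s: 12.2
eef_pos: [408.9, 210.5, 2.5]
orientation: [0.035, -3.141, -0.0]
ft_force: [-1.0, -0.4, -0.3]
finger_gap: 0.4
grasp_force: 0.3
12.25 [408.9 210.5   2.5] [ 0.3 -0.7 -1.1]
tcp jig [-66.7 -19. ]
y range [-90.86248416  98.69091493]
-80 627 -57.8 -46.0
30 149 -57.1 -53.0
60 1104 -57.1 -37.5
```

```bash
python3 -m pendant '[[[-0.1,0,0],0],[[-0.1,0,0],0]]'; python3 -m pendant '[[[0.6,0,0],0],[[1.5,0,0],0],[[1.5,0,-4],0],[[1.5,0,-8.5],0],[[1.5,0,-13],0],[[0.5,1,-15.5],0],[[-3,3,-15.5],0],[[-7,5,-15.5],0],[[-11,7.4,-15.5],0],[[-12.7,7.4,-15.5],0]]'; python3 look.py; python3 - <<'E'
from h import *
d=capture("wrist");c=calibration("wrist")
for l in("left_grip","right_grip"): print(l,[(m["conf"],m["centre"]) for m in mark_of("wrist",l)[:2]])
E
```

```text
time_s: 12.45
eef_pos: [409.0, 210.5, 2.3]
orientation: [0.035, -3.139, 0.0]
ft_force: [-6.1, -0.8, 3.9]
finger_gap: -0.0
grasp_force: 2.9
time_s: 13.45
eef_pos: [536.7, 289.3, 155.7]
orientation: [0.037, -3.14, -0.0]
ft_force: [-0.6, -0.7, 0.5]
finger_gap: 0.0
grasp_force: 0.0
13.5 [537.9 288.  156. ] [-0.5 -1.3  0.1]
tcp jig [63.9 55.6]
y range [-90.56722378  97.57569289]
-80 656 -51.1 -23.0
-50 665 -50.9 -23.0
0 664 -50.8 -23.0
30 666 -50.8 -23.0
60 671 -51.0 -23.0
left_grip [(0.75, [309.5, 263.0])]
right_grip [(0.67, [137.0, 262.8])]
```

View pics/look.png

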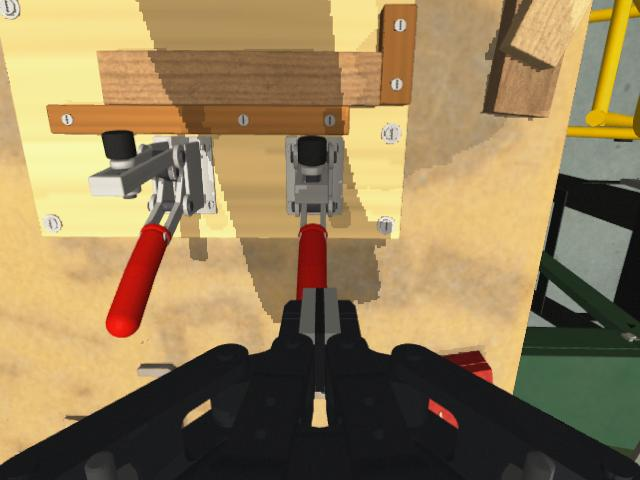

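The strip is seated in the corner (98..382, 50..105), and the fingers are in line with the left handle (313), in front of it. Next I lower them into the gap between bar and handle.

```bash
python3 -m pendant '[[[0.9,-0.1,0],0],[[0.9,-0.1,1.5],0],[[0.9,-0.1,3],0],[[0.9,-0.1,4.2],0],[[0.9,-0.1,5.2],0],[[0.9,-0.1,5.3],0],[[0.9,-0.1,5.3],0]]'; python3 - <<'E'
from h import *
s=read_state();a=.0216;d=s["eef_pos"][:2]-[475.2,231];print(d[0]*np.cos(a)+d[1]*np.sin(a),d[1]*np.cos(a)-d[0]*np.sin(a),s["eef_pos"][2])
E
```

```text
time_s: 14.35
eef_pos: [526.2, 286.1, 104.1]
orientation: [0.035, -3.141, 0.0]
ft_force: [0.1, 0.6, 0.3]
finger_gap: 0.1
grasp_force: 0.0
52.137953953452126 53.97938122287468 104.10866024697025
```

```bash
python3 -m pendant '[[[-0.8,0,0.3],0],[[-1.6,0,0.8],0],[[-2.2,0,1.15],0],[[-2.8,0,1.6],0],[[-3.3,0,2.0],0],[[-3.8,0,2.6],0],[[-3.8,0,2.6],0]]'; python3 -m pendant '[[[-0.2,0,0.3],0],[[-0.4,0,0.6],0],[[-0.6,0,0.9],0],[[-0.8,0,1.2],0],[[-0.8,0,1.2],0]]'
```

```text
time_s: 15.05
eef_pos: [564.2, 286.7, 77.0]
orientation: [0.034, -3.14, 0.001]
ft_force: [-0.5, -0.5, 0.1]
finger_gap: -0.1
grasp_force: 0.0
time_s: 15.55
eef_pos: [572.3, 287.1, 66.0]
orientation: [0.035, -3.141, 0.0]
ft_force: [-0.5, -0.3, -0.6]
finger_gap: -0.2
grasp_force: 0.0
```

```bash
cat > red.py <<'E'
from h import *
a=.0216;t=np.array([475.2,231.]);R=np.array([[np.cos(a),-np.sin(a)],[np.sin(a),np.cos(a)]])
s=read_state();print(s["time_s"],"tcp",(R.T@(s["eef_pos"][:2]-t)).round(1),s["eef_pos"][2].round(1),s["ft_force"].round(1))
for n in ("wrist","scene","top"):
    c=calibration(n);im,d=capture(n);h=cv2.cvtColor(im,cv2.COLOR_BGR2HSV)
    m=((h[...,0]<6)|(h[...,0]>174))&(h[...,1]>190)&(h[...,2]>70)&(d>0)
    P=[]
    for v,u in zip(*np.nonzero(m)):
        p=at_depth(c,(u,v),d[v,u]);P.append([*(R.T@(p[:2]-t)),p[2]])
    P=np.array(P).reshape(-1,3)
    for y in (55,-45):
        q=P[(abs(P[:,1]-y)<35)&(P[:,0]>45)&(P[:,0]<160)&(P[:,2]>40)]
        if len(q)>8:
            o=q-[45,y,56];r=np.hypot(o[:,0],o[:,2]);e=np.arctan2(o[:,2],o[:,0])-np.arcsin(np.clip(8/r,-1,1))*0
            print(n,y,len(q),"elev med",np.median(e).round(2),"x",q[:,0].min().round(),q[:,0].max().round(),"y",np.median(q[:,1]).round(),"z",q[:,2].min().round(),q[:,2].max().round())
E
python3 red.py
```

```text
15.55 tcp [98.2 54. ] 66.0 [-0.5 -0.3 -0.6]
wrist 55 1901 elev med 0.51 x 70.0 139.0 y 53.0 z 67.0 151.0
wrist -45 6409 elev med 1.19 x 49.0 92.0 y -40.0 z 83.0 132.0
scene 55 66 elev med 0.39 x 72.0 137.0 y 46.0 z 66.0 132.0
scene -45 115 elev med 1.16 x 49.0 94.0 y -52.0 z 86.0 144.0
top -45 71 elev med 1.16 x 54.0 94.0 y -49.0 z 86.0 148.0
```

```bash
python3 -m pendant '[[[-0.2,0,0.4],0],[[-0.3,0,0.8],0],[[-0.4,0,1.1],0],[[-0.5,0,1.4],0],[[-0.5,0,1.5],0]]'; python3 -m pendant '[[[0,0,0.1],0],[[0,0,0.2],0],[[0,0,0.3],0],[[0,0,0.3],0]]'
```

```text
time_s: 16.2
eef_pos: [577.1, 287.2, 50.9]
orientation: [0.035, -3.141, 0.0]
ft_force: [0.3, 0.3, 0.8]
finger_gap: 0.1
grasp_force: 0.3
time_s: 16.6
eef_pos: [577.3, 287.2, 50.4]
orientation: [-0.035, 3.141, -0.0]
ft_force: [-6.7, -2.1, 14.7]
finger_gap: -0.3
grasp_force: 7.5
```

```bash
python3 red.py
```

```text
16.6 tcp [103.3  54. ] 50.4 [-6.7 -2.1 14.7]
wrist 55 2021 elev med 0.27 x 73.0 101.0 y 52.0 z 53.0 70.0
wrist -45 3108 elev med 1.21 x 49.0 77.0 y -40.0 z 82.0 111.0
scene 55 66 elev med 0.18 x 72.0 141.0 y 45.0 z 54.0 126.0
scene -45 118 elev med 1.17 x 51.0 94.0 y -51.0 z 86.0 155.0
top -45 71 elev med 1.17 x 52.0 95.0 y -49.0 z 89.0 148.0
```

```bash
python3 -m pendant '[[[0,0,0.1],0],[[0,0,0.2],0],[[0,0,0.2],0]]'; python3 red.py
```

```text
time_s: 17.05
eef_pos: [577.4, 287.3, 50.2]
orientation: [-0.035, 3.14, -0.0]
ft_force: [-12.6, -5.0, 28.2]
finger_gap: -0.1
grasp_force: 13.8
17.05 tcp [103.4  54.1] 50.2 [-12.6  -5.   28.2]
wrist 55 2022 elev med 0.27 x 73.0 101.0 y 52.0 z 53.0 70.0
wrist -45 3039 elev med 1.21 x 49.0 76.0 y -40.0 z 81.0 111.0
scene 55 65 elev med 0.15 x 73.0 141.0 y 45.0 z 50.0 114.0
scene -45 117 elev med 1.17 x 50.0 95.0 y -52.0 z 86.0 156.0
top -45 72 elev med 1.17 x 53.0 95.0 y -49.0 z 88.0 147.0
```

```bash
python3 -m pendant '[[[0,0,-0.5],0],[[0,0,-4],0],[[0,0,-8],0],[[0,0,-11],0],[[2,-3,-11],0],[[4,-7,-11],0],[[5,-10,-11],0],[[5,-10,-11],0]]'; python3 red.py; python3 look.py; python3 - <<'E'
import cv2
im=cv2.imread("pics/look.png");cv2.imwrite("pics/look2.png",im)
E
```

```text
time_s: 18.0
eef_pos: [528.5, 183.6, 156.5]
orientation: [0.031, -3.141, 0.001]
ft_force: [-0.1, -0.5, -0.1]
finger_gap: -0.1
grasp_force: 0.0
18.0 tcp [ 52.3 -48.6] 156.5 [-0.1 -0.5 -0.1]
wrist 55 1916 elev med 0.18 x 73.0 144.0 y 50.0 z 55.0 70.0
wrist -45 1201 elev med 1.26 x 49.0 71.0 y -47.0 z 86.0 121.0
scene 55 77 elev med 0.15 x 73.0 139.0 y 48.0 z 57.0 72.0
scene -45 111 elev med 1.16 x 50.0 97.0 y -52.0 z 85.0 145.0
top 55 92 elev med 0.16 x 77.0 143.0 y 50.0 z 58.0 75.0
18.2 [529.7 186.8 156.5] [ 0.5 -0.  -0.7]
tcp jig [ 53.5 -45.4]
y range [-90.71148427  97.34965839]
-80 762 -56.4 -23.6
-50 774 -56.4 -23.6
0 772 -56.6 -23.0
30 765 -56.0 -23.0
60 282 -56.1 -22.5
```

View pics/look2.png

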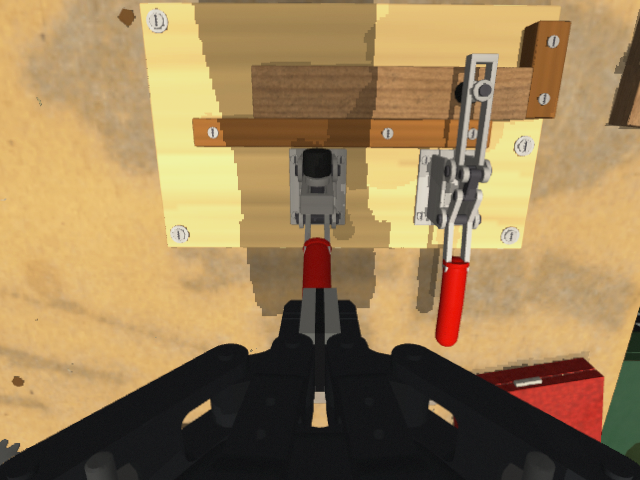

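The left bar lies level on the strip with its spindle at (480,90), the handle is flat at (450,300), and the strip is flush. The fingers are in front of the right handle (317,260).

```bash
python3 -m pendant '[[[0.1,0,1.5],0],[[0.1,0,3],0],[[0.1,0,4.2],0],[[0.1,0,5.2],0],[[0.1,0,5.2],0]]'; python3 -m pendant '[[[-0.8,0,0.3],0],[[-1.6,0,0.8],0],[[-2.2,0,1.15],0],[[-2.8,0,1.6],0],[[-3.3,0,2.0],0],[[-3.8,0,2.6],0],[[-3.8,0,2.6],0]]'; python3 -m pendant '[[[-0.2,0,0.3],0],[[-0.4,0,0.6],0],[[-0.6,0,0.9],0],[[-0.8,0,1.2],0],[[-0.8,0,1.2],0]]'; python3 red.py
```

```text
time_s: 18.7
eef_pos: [527.3, 186.2, 102.1]
orientation: [0.035, -3.138, 0.0]
ft_force: [-0.2, 0.9, -0.9]
finger_gap: -0.1
grasp_force: 0.0
time_s: 19.4
eef_pos: [566.5, 186.9, 77.2]
orientation: [0.035, -3.14, 0.0]
ft_force: [0.3, 0.4, 0.3]
finger_gap: -0.1
grasp_force: 0.0
time_s: 19.9
eef_pos: [574.5, 187.2, 66.0]
orientation: [0.035, -3.141, -0.0]
ft_force: [0.3, 0.3, -0.4]
finger_gap: -0.0
grasp_force: 0.0
19.9 tcp [ 98.3 -45.9] 66.0 [ 0.3  0.3 -0.4]
wrist 55 4968 elev med 0.17 x 73.0 143.0 y 49.0 z 57.0 71.0
wrist -45 1944 elev med 0.51 x 70.0 139.0 y -48.0 z 67.0 89.0
scene 55 77 elev med 0.16 x 73.0 139.0 y 48.0 z 58.0 74.0
scene -45 62 elev med 0.41 x 72.0 131.0 y -54.0 z 67.0 128.0
top 55 90 elev med 0.18 x 77.0 142.0 y 50.0 z 56.0 73.0
```

```bash
python3 -m pendant '[[[-0.2,0,0.4],0],[[-0.3,0,0.8],0],[[-0.4,0,1.1],0],[[-0.5,0,1.4],0],[[-0.5,0,1.5],0]]'; python3 -m pendant '[[[0,0,0.1],0],[[0,0,0.2],0],[[0,0,0.3],0],[[0,0,0.4],0],[[0,0,0.5],0],[[0,0,0.5],0]]'; python3 -m pendant '[[[0,0,-0.6],0],[[0,0,-4],0],[[0,0,-8],0],[[0,0,-12],0],[[4,0,-14],0],[[8,0,-14],0],[[11,0,-14],0],[[11,0,-14],0],[[11,0,-14],0]]'; python3 red.py; python3 look.py; cp pics/look.png pics/look3.png
```

```text
time_s: 20.55
eef_pos: [579.3, 187.3, 50.9]
orientation: [0.035, -3.141, 0.0]
ft_force: [0.2, -0.6, 0.6]
finger_gap: 0.0
grasp_force: 0.3
time_s: 21.15
eef_pos: [579.6, 187.3, 50.2]
orientation: [-0.035, 3.14, -0.001]
ft_force: [-13.7, -2.8, 29.4]
finger_gap: -0.4
grasp_force: 14.7
time_s: 22.05
eef_pos: [469.4, 185.0, 186.7]
orientation: [-0.035, 3.141, 0.0]
ft_force: [1.3, -0.5, 0.1]
finger_gap: 0.1
grasp_force: 0.0
22.05 tcp [ -6.8 -45.9] 186.7 [ 1.3 -0.5  0.1]
wrist 55 715 elev med 0.24 x 73.0 110.0 y 51.0 z 53.0 71.0
scene 55 31 elev med 0.2 x 75.0 101.0 y 49.0 z 55.0 71.0
scene -45 76 elev med 0.16 x 72.0 138.0 y -52.0 z 57.0 71.0
top 55 60 elev med 0.19 x 76.0 139.0 y 52.0 z 60.0 73.0
22.25 [470.1 184.8 186.3] [-0.  -0.2 -0.4]
tcp jig [ -6.1 -46.1]
y range [-90.70330172  98.53694824]
-80 528 -57.4 -23.9
-50 106 -53.1 -23.9
0 534 -56.8 -23.1
30 530 -56.9 -23.1
60 143 -52.4 -23.1
```

View pics/look3.png

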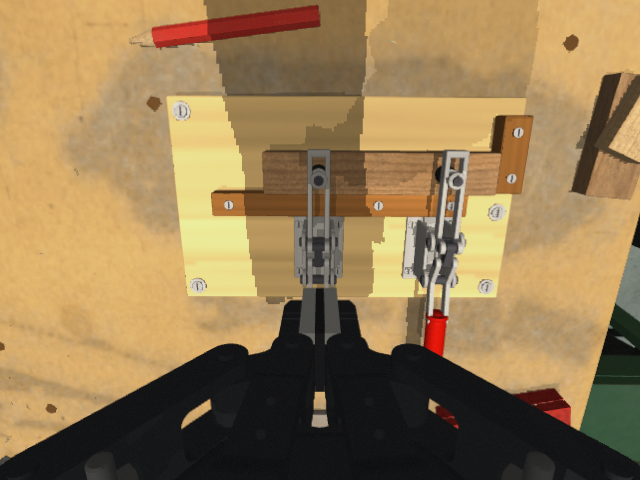

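Both bars lie level with their spindles on the strip at (318,180) and (456,180). The strip is flush with the fence and the stop (end at 500), and the robot is clear.

```bash
python3 -c "
from bench import *
print(hand_in())"
```

```text
the job is handed in; nothing more can be done
None
```

The strip is seated flush against the fence and end stop, with both clamps pressed to their stops, left first and then right; I handed the job in at about 22 s, and no verdict came back.

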